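# Demould a casting and latch it into the drilling jig

## Task

Lift the aluminium casting out of the open mould and set it down flat on the bare steel surface plate, letting go so that you can take its boss again the other way (by its two end faces). Then lay it fully down in the nest of the drilling jig, its long tail pointing towards the keeper, and slide the keeper fully home over the tail until its spring tab clicks past the ledge. Leave the other loose things on the bench where they are.

Things in the scene. Friction and masses are not known exactly. Their poses are not given: they have to be found in the camera images.
- casting: aluminium casting, 0.5 kg: flange 130 (x) x 58 (y) x 8 thick with a plain rectangular boss 56 (x) x 42 (y), its flat top 60 above the underside. Origin: underside, below the boss centre; z up. The flange runs from x = -36 (short toe, 8 beyond the boss) to x = +94 (long tail, 66 beyond it). The boss can be gripped across y (42) or, by its end faces, across x (56)
- casting_tail (a point): middle of the tail's end edge of the casting (x = +94, y = 0, z = 4 in the casting's frame)
- casting_mid (a point): middle of the casting's underside (x = +29 in its frame)
- mould: fixed open steel mould, 176 (x) x 104 (y), walls 37 high; origin under its centre, z up. Cavity 3 wider all round than the flange, floor at z = 15: the walls stand 14 above the flange in it. On the -x wall, 11 from the boss's toe face, a block 20 (x) x 48 (y) rises to z = 73: no finger fits there, so grip the boss across y. Two pins up to z = 53 on the +x wall at (78, +-42)
- cavity (a point): cavity floor below the boss centre: the casting starts within a few mm of it, tail to the mould's +x. At x = -29, y = 0, z = 15 of the mould
- plate: fixed bare steel surface plate 170 (x) x 130 (y) x 12 thick, empty. Origin under its centre, its top at z = 12
- jig: fixed drilling jig, base x -100 to 118, 108 (y) x 12 thick; origin on its underside, z up, keeper at +x. Two cheeks along the nest, inner faces at y = +-32, x -78 to -22, flared tops to z = 73: no finger fits beside the boss there, so grip it across x. Toe stop at x -97 to -89, 14 above the nest floor; low guides and stop round the tail, 7 above it. Keeper rails at y = +-(38 to 54), up to z = 37, x -4 to 118
- nest (a point): nest floor under the boss centre of the seated casting: x = -50, y = 0, z = 12 of the jig; same axes as the jig. The seated casting's origin and axes agree with it, its tail to +x; the nest leaves about 3 clearance all round
- keeper (a joint): sliding keeper of the jig, in m: 0 = drawn back, clear of the casting (up to 0.007 at the start), 0.05 = fully home on its stop; it grows as the keeper moves along the jig's -x over the tail. 1.5 N friction; the tab meets the ledge at 0.034, passes its crest at 0.04 (about 7 N push), has clicked beyond 0.046 and then stays. Plate 44 (x) x 86 (y), its top 17 above the nest floor
- keeper_fin (a point): middle of the top edge of the keeper's upright fin, 12 thick along the jig's x, 40 wide along y, 37 tall above the keeper plate (its top at z = 66 of the jig); moves with the keeper. Pinch it across its thickness or push it. Drawn back (joint 0) it lies at x = 81 of the jig, home at x = 31
- jar: bystander: small round jar, 48 dia x 75 high, standing; origin under it or on its axis, on the bench
- clamp_block: bystander: wooden block 70 x 40 x 40 high, long side along its x; origin under it or on its axis, on the bench
- hammer: bystander: hammer 240 long lying along its x; origin under it or on its axis, on the bench
- wrench: bystander: wrench 180 long lying along its x; origin under it or on its axis, on the bench
- mug: bystander: mug 76 dia x 85 high, handle at its +y; origin under it or on its axis, on the bench
- brush: bystander: brush 190 long lying along its x; origin under it or on its axis, on the bench
- tube_end: bystander: steel tube offcut 60 dia x 70 high, standing; origin under it or on its axis, on the bench

How it is judged:
On the way, in this order (a step that is already met when the one before it is completed fails the run):
1. the casting is lifted clear out of the mould (z of casting in the frame of cavity above 0.04 m), for 0.1 s.
2. the casting lies flat on the surface plate, let go (horizontal distance between casting_mid and plate below 0.06 m and z of casting in the frame of plate between 0.009 and 0.0145 m and angle between casting's own z axis and vertical below 0.04 rad and linear speed of casting below 0.02 m/s and contact force between the fingers and casting below 0.1 N), for 0.2 s.
At the end, for the whole second after the job is handed in: the casting lies flat in the jig's nest (within 5 mm in x and y and 2.5 mm in height of fully down, tail towards the keeper), the keeper is home past the click (joint above 0.045), everything is released and at rest, and no bystander has moved 30 mm or more from its start (x of casting in the frame of nest between -0.005 and 0.005 m and y of casting in the frame of nest between -0.005 and 0.005 m and z of casting in the frame of nest between -0.003 and 0.0025 m and x of casting_tail in the frame of nest above 0.085 m and angle between casting's own z axis and vertical below 0.04 rad and angle between the x axis of casting and the x axis of jig, either way round below 0.1 rad and value of joint keeper above 0.045 m and linear speed of casting below 0.02 m/s and contact force between the fingers and casting below 0.1 N and contact force between the fingers and jig below 0.1 N and distance of each of jar, clamp_block, hammer, wrench, mug, brush, tube_end from where it was at the start of the episode below 0.03 m); the robot touches nothing.
It fails at once if a bystander is knocked 30 mm or more from its place (distance of any of jar, clamp_block, hammer, wrench, mug, brush, tube_end from where it was at the start of the episode above 0.03 m).
It also fails if it takes over 72 s, if anything falls off the work surface, if the arm or the gripper's body presses on something with over 40 N, if the wrist force passes 120 N, or if a joint passes its speed limit or range.

## Robot

A 7-joint arm with a two-finger parallel gripper is mounted at the origin on the work surface. World frame = base frame: x ahead of the robot, y to its left, z up, the work surface at z = 0. Lengths are in m, angles in rad, forces in N, time in s.
With the tool pointing down it reaches from about 0.425 to 0.875 m from the base axis. Payload 4.7 kg.
Tool frame: the origin (TCP) lies midway between the tips of the shut fingers; the grasp point (between the pads) lies 19 mm behind it (env.grip_point_offset is the z of the grasp point in the tool frame, in m); z points along the fingers, y is the direction in which the jaws open and shut (so a half turn about z gives the same grasp; the last joint's range is limited). The gripper opens to 87 mm and grips with 3 to 60 N. Pads are 19 mm wide; open, the fingers measure 117 mm over their backs; the gripper's body (75 mm by 190 mm) begins 51 mm behind the grasp point.
Start: joints at [1.159, 0.321, -0.07, 1.45, 0.023, 1.371, -0.057], TCP at [0.268, -0.592, 0.223] pointing down, gripper open.
Joint ranges: [-2.86, 2.86], [-0.3, 2.09], [-1.38, 1.24], [0.06, 2.45], [-1.56, 4.7], [0.09, 2.05], [-2.69, 2.69]. Speed limits (rad/s): [2.57, 2.57, 3.14, 3.14, 3.14, 3.14, 3.14].

## Interface

Orientations are given as a rotation vector (axis times angle).
In Python, from station import env, fingers, eyes gives the robot as it stands. Calls block until the motion is done:
- env.move_to(position, orientation): joint-space move of the TCP to a pose.
- env.movel(position, max_speed=0.15, attitude=None, until_force=None): straight line of the TCP; attitude=None keeps the orientation; max_speed is the mean speed in m/s. With until_force (N) it stops when the force on the tool has changed by that much, and returns True; else False.
- env.movej(angles): joint-space move.
- fingers.open_jaws() and fingers.gripper_close(effort=None): open the fingers fully, or close them until they stop; effort is the grip in N (None keeps the last).
- env.wait(seconds).
- env.inverse_kinematics(position, orientation): joint angles nearest the present ones, or None.
- env.sense(): the state.
- eyes.snapshot(name): name is "scene" or "top" or "wrist"; returns a dict with "frame" (400x640x3 uint8, red, green, blue), "depth" (400x640 float32, m along the optical axis (not along the pixel's ray), 0 where there is no reading), "fx", "fy", "cx", "cy" (pixels), "R" (3x3) and "t" (3): a world point X has camera coordinates R X + t. Camera axes: x right, y down, z forward; pixel columns grow to the right and rows downward; lengths in m; the calibration is good to about 2 mm. A picture is of the moment at which its call begins.
A pose or a line that the arm cannot do raises env.Unreachable and nothing moves.
- env.close_job(): hands the job in, once; it reports no verdict.
The state is a dict: "clock": time; "qpos": joint angles; "qvel": joint speeds; "effort": joint torques, N m; "eef_pos": TCP position; "tcp_rot": TCP orientation; "force": force on the tool from outside, world axes, zero at the start; "wrist_torque": the same for the moment, N m; "gripper_width": opening from 0.0 (shut) to 1.0 (fully open).
Only numpy, scipy, OpenCV 4.12 (cv2) and the standard library are available. Lean on these libraries where they do the work, as an engineer would, in place of code of your own. Each camera call takes 0.05 s, during which the arm holds its last target. There are 200 camera calls.

## Working session

There is one attempt and no reset: what is moved stays moved. The work goes in short steps, each a Python script; the robot and the scene stay as the last script left them, time stands still between calls to the robot, and variables do not carry over. Pictures are saved under pics/ and viewed, about 8 in all and at most 12, crops included, and the job is handed in when it is done.

```bash
mkdir -p pics; ls
python3 - <<'E'
from station import env, fingers, eyes
import cv2,numpy as np
for n in("scene","top"):
    s=eyes.snapshot(n); cv2.imwrite(f"pics/{n}0.png",cv2.cvtColor(s["frame"],cv2.COLOR_RGB2BGR)); np.savez(f"pics/{n}0.npz",**s)
    print(n,s["fx"],s["cx"],s["cy"],s["R"].round(3).tolist(),s["t"])
print(env.sense(),env.grip_point_offset)
E
```

```text
pics
scene 463.5065113632297 322.4958818239718 193.25963105456296 [[0.543, 0.84, -0.004], [0.533, -0.348, -0.771], [-0.649, 0.416, -0.637]] [-0.3371856  -0.2268221   1.59813935]
top 475.0242031893954 316.12442186632126 202.50257619659905 [[-0.029, -0.999, 0.012], [-0.994, 0.028, -0.108], [0.108, -0.015, -0.994]] [0.00727831 0.5593717  1.33985242]
{'clock': 0.1, 'qpos': array([ 1.15911108,  0.32172646, -0.07006596,  1.45154084,  0.02259547,
        1.3707642 , -0.0569105 ]), 'qvel': array([-0.00104792, -0.00321626, -0.00085643, -0.00257666,  0.0008544 ,
        0.00094376, -0.00052549]), 'effort': array([-5.33420334e-04, -4.92572558e+01, -4.06021597e-01, -3.13397849e+01,
       -6.41748821e-02,  3.95259995e-02,  6.71270527e-05]), 'eef_pos': array([ 0.26822393, -0.59155429,  0.22159138]), 'tcp_rot': array([-3.06911082e+00, -6.63442029e-01,  6.89270694e-04]), 'force': array([ 0.05152147, -0.66800242,  0.00329893]), 'wrist_torque': array([ 0.05976405, -0.01184032, -0.02121656]), 'gripper_width': 1.0014085784663793} -0.0187
```

View pics/top0.png

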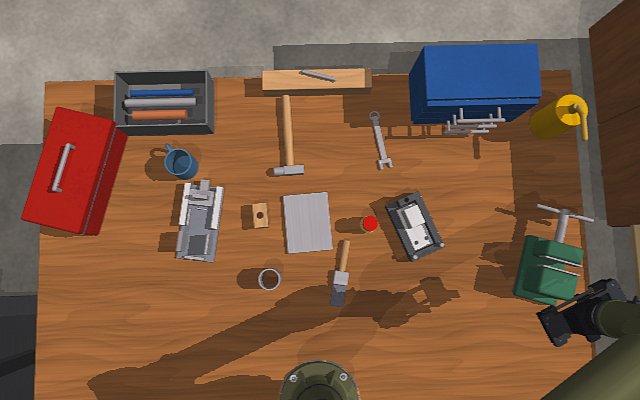

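View pics/scene0.png

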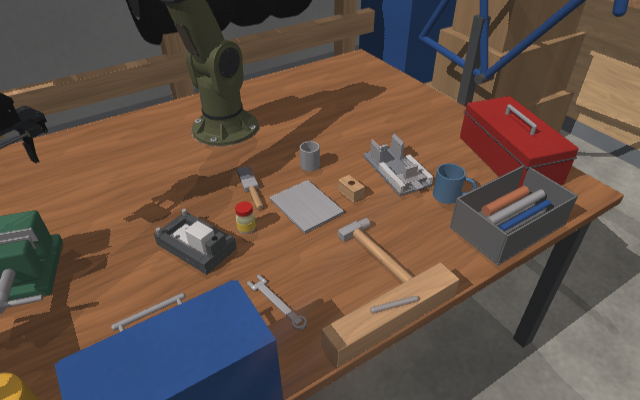

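```bash
cat > h.py <<'E'
import numpy as np,cv2
from scipy.spatial.transform import Rotation as Ro
def pts(s):
    d=np.asarray(s["depth"],float); v,u=np.mgrid[:400,:640]
    c=np.stack([(u-s["cx"])/s["fx"]*d,(v-s["cy"])/s["fy"]*d,d],-1)
    return (c-s["t"])@s["R"]          # world points per pixel
def ray(s,u,v,z):
    r=np.array([(u-s["cx"])/s["fx"],(v-s["cy"])/s["fy"],1])@s["R"]; o=-np.asarray(s["t"])@s["R"]
    return o+r*(z-o[2])/r[2]
def down(yaw):  # tool down; jaw (tool y) direction: world angle yaw+-90 -> tool x at yaw
    return (Ro.from_euler('z',yaw)*Ro.from_euler('x',np.pi)).as_rotvec()
E
python3 - <<'E'
from h import *
s=dict(np.load("pics/top0.npz")); P=pts(s)
im=cv2.cvtColor(s["frame"],cv2.COLOR_RGB2BGR)
a=im[185:270,380:450]; b=im[170:270,165:235]
f=lambda a:cv2.resize(a,(int(a.shape[1]*590/a.shape[0]) ,590),interpolation=cv2.INTER_CUBIC)
b=np.hstack([cv2.resize(a,None,fx=5.5,fy=5.5,interpolation=cv2.INTER_CUBIC)[:460],cv2.resize(b,None,fx=5.5,fy=5.5,interpolation=cv2.INTER_CUBIC)[:460]*1]) if 0 else None
A=cv2.resize(im[185:270,380:450],None,fx=5.5,fy=5.5,interpolation=cv2.INTER_CUBIC)
B=cv2.resize(im[172:272,165:235],None,fx=5.5,fy=5.5,interpolation=cv2.INTER_CUBIC)
A=np.vstack([A,np.zeros((B.shape[0]-A.shape[0],A.shape[1],3),np.uint8)])
cv2.imwrite("pics/crop0.png",np.hstack([A,B]))
def rect(name,u0,u1,v0,v1,zlo,zhi):
    Q=P[v0:v1,u0:u1].reshape(-1,3); Q=Q[(Q[:,2]>zlo)&(Q[:,2]<zhi)]
    print(name,len(Q),cv2.minAreaRect((Q[:,:2]*1000).astype(np.float32)),np.median(Q[:,2]))
print("bench z",np.median(P[300:330,200:300,2]))
rect("plate",278,338,185,258,.007,.02)
rect("mould",380,450,185,270,.028,.045)
rect("mould all",380,450,185,270,.01,.2)
rect("boss/blk",380,450,185,270,.062,.09)
rect("jig all",165,235,176,272,.006,.1)
rect("jig cheeks",165,235,176,272,.055,.09)
E
```

```text
bench z 0.0007403715294070606
plate 2519 ((509.1534423828125, 19.275230407714844), (168.735107421875, 210.77703857421875), 88.80477905273438) 0.012469921450091912
mould 1117 ((484.1880187988281, -291.253173828125), (175.70777893066406, 106.0662841796875), 22.185001373291016) 0.037218835648208444
mould all 2328 ((483.5797119140625, -286.9461364746094), (196.74600219726562, 156.76715087890625), 5.559726238250732) 0.03656350826003467
boss/blk 436 ((524.2876586914062, -274.1326904296875), (88.57844543457031, 48.918670654296875), 22.445541381835938) 0.07463818581689771
jig all 3189 ((511.4073486328125, 332.8533935546875), (202.51341247558594, 279.69921875), 89.50504302978516) 0.017070043676918393
jig cheeks 269 ((533.292724609375, 336.879150390625), (92.06135559082031, 219.21253967285156), 89.58880615234375) 0.06794844961845327
```

View pics/crop0.png

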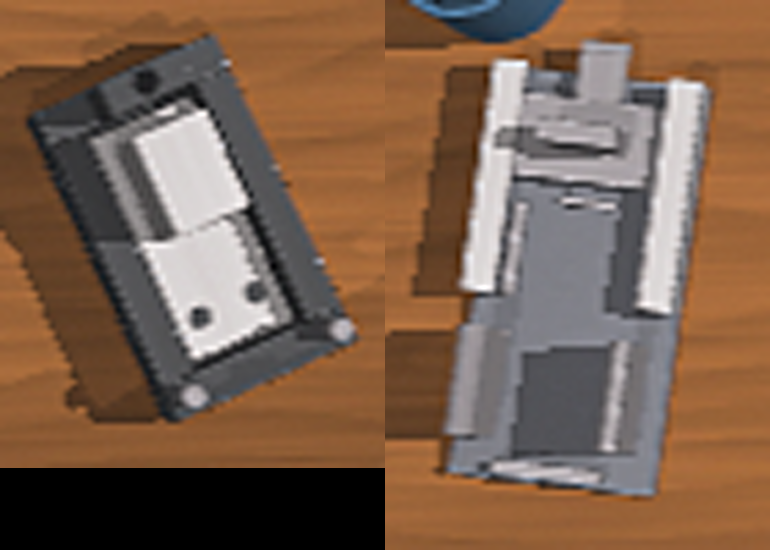

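Run:
```python
from h import *
s=dict(np.load("pics/top0.npz")); P=pts(s)
def rect(name,u,v,zlo,zhi,box):
    m=((P[...,2]>zlo)&(P[...,2]<zhi)).astype(np.uint8); k=np.zeros_like(m); k[box[0]:box[1],box[2]:box[3]]=1
    n,l=cv2.connectedComponents(m*k); Q=P[l==l[v,u]]
    print(name,len(Q),cv2.minAreaRect((Q[:,:2]*1000).astype(np.float32)),np.median(Q[:,2]))
rect("plate",307,225,.006,.03,(185,258,275,340))
rect("jig",200,215,.006,.1,(176,272,165,235))
rect("railL",187,205,.03,.045,(176,272,165,235))
rect("railR",216,215,.03,.045,(176,272,165,235))
c=[ray(s,165+x/5.5,172+y/5.5,z)[:2]*1000 for x,y,z in [(448,470,.012),(655,494,.012)]]
c=[ray(s,165+(x-385)/5.5,172+y/5.5,z)[:2]*1000 for x,y,z in [(448,470,.012),(655,494,.012),(710,85,.012),(497,60,.037),(525,62,.037),(468,290,.037),(492,293,.037),(670,82,.037),(708,85,.037),(637,308,.037),(668,313,.037)]]
print(np.round(c,1))
from station import env
for n,p,y in [("mould",(.511,-.28,.2),22.2),("plate",(.51,.02,.2),0),("jig",(.46,.33,.2),-7)]:
  for base in (0,90,180,270):
    try:r=env.inverse_kinematics(np.array(p),down(np.radians(y+base)))
    except Exception as e:r=e
    print(n,base,None if r is None else np.round(r,2))
```

```text
plate 2562 ((506.7311706542969, 16.575111389160156), (181.35128784179688, 131.87559509277344), 3.7246227264404297) 0.01245200349011552
jig 3010 ((521.6202392578125, 330.2889404296875), (116.58456420898438, 241.8517608642578), 81.10578155517578) 0.017954463083534017
railL 291 ((564.9696655273438, 354.86260986328125), (42.202186584472656, 120.86918640136719), 81.63446044921875) 0.03710197562951367
railR 302 ((555.87841796875, 290.2216491699219), (46.292049407958984, 121.3503189086914), 80.87654876708984) 0.03672901134048093
[[413.7 397.3]
 [398.  289.4]
 [613.2 258.9]
 [625.8 365.3]
 [624.3 350.8]
 [505.9 380.2]
 [504.  367.9]
 [611.7 275.3]
 [609.6 255.5]
 [494.1 293.1]
 [491.  277.1]]
mould 0 [ 0.72  0.21 -0.3   1.65  0.06  1.3  -0.78]
mould 90 [ 0.87  0.22 -0.48  1.64  0.11  1.3   0.76]
mould 180 [ 0.98  0.24 -0.61  1.64  0.14  1.31  2.3 ]
mould 270 [ 0.61  0.2  -0.18  1.65  0.04  1.3  -2.33]
plate 0 [ 0.63  0.08 -0.75  1.8   0.06  1.28 -1.71]
plate 90 [ 0.66  0.08 -0.78  1.8   0.06  1.28 -0.14]
plate 180 [ 0.71  0.09 -0.84  1.8   0.07  1.28  1.43]
plate 270 None
jig 0 [ 0.33  0.38 -1.22  1.67  0.37  1.35 -2.64]
jig 90 [ 0.15  0.28 -0.96  1.67  0.23  1.32 -0.97]
jig 180 [-0.06  0.21 -0.69  1.68  0.14  1.3   0.67]
jig 270 [ 0.3   0.36 -1.18  1.67  0.34  1.34  2.09]
```

Run:
```python
from h import *
from station import env, fingers, eyes
st=env.sense()
env.movel(st["eef_pos"]+[0,0,.08])
env.move_to(np.array([.511,-.280,.28]),down(np.radians(22.2)))
env.wait(.2)
s=eyes.snapshot("wrist"); np.savez("pics/w1.npz",**s)
cv2.imwrite("pics/w1.png",cv2.cvtColor(s["frame"],cv2.COLOR_RGB2BGR))
st=env.sense();print(st["clock"],st["eef_pos"],st["tcp_rot"],s["R"].round(2).tolist(),-np.array(s["t"])@s["R"])
P=pts(s)
for lo,hi in((.069,.0785),(.02,.027),(.033,.041)):
    m=((P[...,2]>lo)&(P[...,2]<hi)&(s["depth"]>0)).astype(np.uint8)
    n,l,stt,c=cv2.connectedComponentsWithStats(m)
    for i in range(1,n):
        if stt[i,4]>400:
            Q=P[l==i]; print(lo,stt[i],cv2.minAreaRect((Q[:,:2]*1000).astype(np.float32)),np.median(Q[:,2]))
```

```text
2.4917 [ 0.51057127 -0.28106418  0.27994283] [ 3.08327754e+00  6.02006867e-01 -1.95607713e-04] [[0.38, -0.93, -0.0], [-0.89, -0.36, 0.26], [-0.24, -0.1, -0.97]] [ 0.57465365 -0.25492162  0.44241446]
0.069 [298 124  40  17 668] ((557.3204956054688, -261.049560546875), (18.86904525756836, 47.14152908325195), 22.030427932739258) 0.07314512288833594
0.069 [ 200  131   37   36 1022] ((493.618408203125, -156.77767944335938), (42.02851486206055, 42.5660400390625), 57.015296936035156) 0.07531063506956952
0.069 [ 301  152   35   44 1473] ((510.6548156738281, -280.52972412109375), (54.215614318847656, 42.02629089355469), 21.882226943969727) 0.07515060241665275
0.02 [ 297  142   43   91 2075] ((481.7810363769531, -291.5627136230469), (131.74752807617188, 62.22468566894531), 22.34317398071289) 0.023268291814673287
0.033 [  0   0  12  58 522] ((527.434814453125, 135.16848754882812), (66.96922302246094, 7.803421974182129), 4.57550573348999) 0.03819961756544716
0.033 [ 278  123   80  125 4226] ((484.8579406738281, -290.4560241699219), (175.43716430664062, 104.17327880859375), 22.40583038330078) 0.03724440095896778
```

View pics/w1.png

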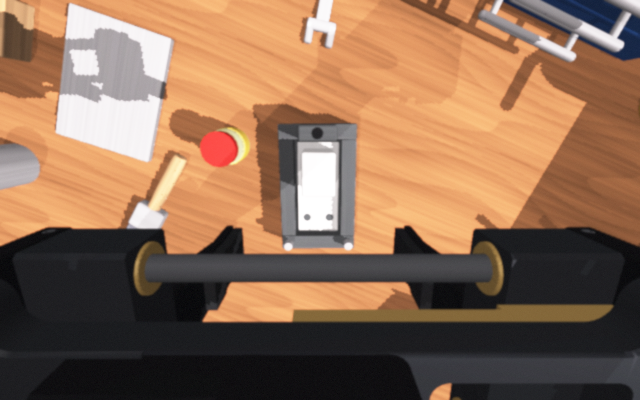

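Run:
```python
from h import *
from station import env, fingers, eyes
y=np.radians(22.1)
env.movel([.5042,-.2831,.12],.25,attitude=down(y))
env.movel([.5042,-.2831,.043],.1)
fingers.gripper_close(45); st=env.sense(); print("grip",st["clock"],st["gripper_width"],st["eef_pos"],st["force"])
env.movel([.5042,-.2831,.21],.15)
env.wait(.2); st=env.sense();print("lift",st["clock"],st["gripper_width"],st["force"],st["wrist_torque"])
env.move_to(np.array([.485,.0154,.20]),down(np.radians(183)))
env.wait(.1); st=env.sense();print(st["clock"],st["gripper_width"],st["eef_pos"],st["tcp_rot"])
s=eyes.snapshot("scene");cv2.imwrite("pics/s2.png",cv2.cvtColor(s["frame"][100:300,140:400],cv2.COLOR_RGB2BGR))
```

```text
grip 5.0167 0.4808555278585942 [ 0.50426489 -0.28319322  0.04301938] [ 0.51110323 -0.27070466  0.53101883]
lift 6.4833 0.4812356104279032 [ 0.96369843 -0.11383532 -5.42478474] [-0.00812106  0.04510505 -0.01403465]
8.5667 0.4793275476821999 [0.48513901 0.014901   0.20004252] [-8.03289624e-02  3.14044774e+00 -2.07601786e-05]
```

View pics/s2.png

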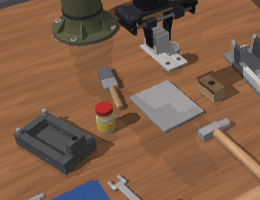

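Run:
```python
from h import *
from station import env, fingers, eyes
env.movel([.485,.0154,.046],.12)
print(env.movel([.485,.0154,.036],.015,until_force=4), env.sense()["eef_pos"])
fingers.open_jaws(); env.wait(.4)
env.movel([.485,.0154,.16],.15)
env.move_to(np.array([.478,.015,.28]),down(np.radians(93))); env.wait(.15)
def look(n):
    s=eyes.snapshot("wrist"); np.savez(f"pics/{n}.npz",**s); return s,cv2.cvtColor(s["frame"],cv2.COLOR_RGB2BGR)
def rects(s,bands,mn=300):
    P=pts(s)
    for lo,hi in bands:
        m=((P[...,2]>lo)&(P[...,2]<hi)&(s["depth"]>0)).astype(np.uint8)
        n,l,stt,c=cv2.connectedComponentsWithStats(m)
        for i in range(1,n):
            if stt[i,4]>mn:
                Q=P[l==i]; r=cv2.minAreaRect((Q[:,:2]*1000).astype(np.float32)); print(lo,stt[i],np.round(r[0]+r[1]+(r[2],),1),np.median(Q[:,2]).round(4))
s,a=look("w3"); rects(s,[(.069,.0745),(.016,.024)])
env.move_to(np.array([.505,.329,.28]),down(np.radians(81.8))); env.wait(.15)
s,b=look("w4"); rects(s,[(.008,.016),(.033,.041),(.062,.069),(.07,.076),(.025,.032)],150)
print(env.sense()["clock"])
cv2.imwrite("pics/w34.png",np.hstack([a[:260,120:520],b[:260,120:520]]))
```

```text
True [0.48513793 0.01529957 0.03994124]
0.069 [186  44  52  56 514] [347.8 128.2  58.4  59.   49.7] 0.0702
0.069 [ 296  159   45   33 1456] [475.7  15.   55.5  41.2   2.9] 0.0721
0.016 [ 464   92  176  137 2267] [781.8  44.2 191.  218.5  89.7] 0.0214
0.016 [ 19 126  33  74 580] [ 76.2   0.7 104.1  24.9  89.8] 0.0196
0.016 [ 293  148   93   41 2210] [505.   16.6 130.4  57.6   3. ] 0.0202
0.016 [ 171  197  128   45 2101] [357.3 -74.   41.  189.4  79.3] 0.0185
0.008 [510   0   8 166 595] [778.6 396.3 210.7   2.7  89.9] 0.0121
0.008 [592 119  38  32 188] [914.1 313.4  37.6  43.4  89.7] 0.0119
0.008 [ 246  126  115   75 5671] [484.4 334.6 106.9 160.3  81.6] 0.0122
0.033 [521   0  10 169 705] [7.787e+02 3.921e+02 3.700e+00 2.028e+02 2.000e-01] 0.0369
0.033 [448  87  28  55 181] [698.7 372.4  67.1  30.5  81.3] 0.0372
0.033 [ 315  127   93   12 1111] [567.3 368.6  14.4 121.1  81.6] 0.0372
0.033 [ 315  194   88   12 1046] [553.8 278.1  16.8 121.3  81.7] 0.0371
0.033 [327 282  49  16 452] [527.1 141.5  26.1  72.5  82.3] 0.04
0.062 [535   0  13 172 709] [778.6 387.3 192.7   3.2  89.8] 0.0655
0.
[... 363 characters left out ...]
.062 [257 195  44   5 168] [449.5 305.5   4.6  55.5  81.6] 0.0662
0.07 [540   0  13 173 651] [778.6 386.1   2.9 191.2   0. ] 0.0732
0.07 [ 602    0   27  132 1418] [857.  400.2 140.6  16.5  89.8] 0.0714
0.07 [459  84  32  60 187] [697.5 374.2  67.6  33.7  86.8] 0.073
0.07 [253 138  47   6 238] [460.2 376.7   6.2  55.6  81.6] 0.0723
0.07 [257 199  44   5 184] [449.3 301.3   5.3  55.1  81.7] 0.0725
0.025 [517   0   9 167 576] [7.787e+02 3.935e+02 3.100e+00 2.052e+02 1.000e-01] 0.0286
0.025 [632  89   8  59 206] [933.9 332.6  75.8   4.2  90. ] 0.0277
0.025 [ 359  139   56   55 1692] [599.1 317.   75.5  75.7  81.7] 0.0289
0.025 [247 146   8  40 221] [412.3 345.2  54.8   8.4  81.8] 0.0262
15.8333
```

View pics/w34.png

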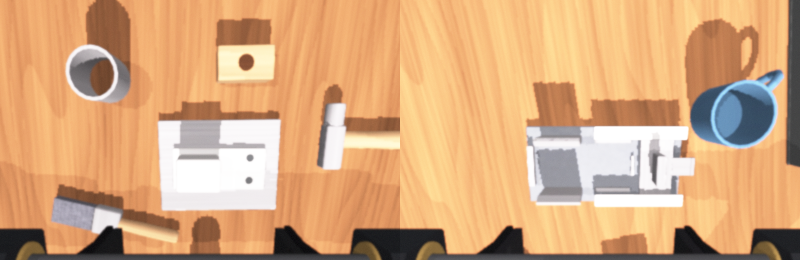

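Run:
```python
from h import *
from station import env, fingers, eyes
R=down(np.radians(92.9))
env.move_to(np.array([.4758,.0151,.2]),R)
env.movel([.4758,.0151,.040],.12)
fingers.gripper_close(15); st=env.sense(); print(st["clock"],st["gripper_width"],st["eef_pos"])
fingers.open_jaws()
env.movel([.4758,.0151,.2],.15)
env.move_to(np.array([.478,.015,.28]),down(np.radians(93))); env.wait(.15)
s=eyes.snapshot("wrist"); P=pts(s)
for lo,hi,k in((.069,.0745,(475,15)),(.016,.024,(505,16))):
    m=((P[...,2]>lo)&(P[...,2]<hi)&(s["depth"]>0)).astype(np.uint8)
    n,l,stt,c=cv2.connectedComponentsWithStats(m)
    for i in range(1,n):
        Q=P[l==i]; r=cv2.minAreaRect((Q[:,:2]*1000).astype(np.float32))
        if stt[i,4]>900 and np.hypot(r[0][0]-k[0],r[0][1]-k[1])<20: print(stt[i,4],np.round(r[0]+r[1]+(r[2],),1))
print(env.sense()["clock"])
```

```text
19.1917 0.6411814720876196 [0.47631206 0.01507591 0.04016807]
1459 [474.5  15.3  55.3  40.6   3. ]
2246 [503.8  16.8 129.9  57.2   3. ]
21.85
```

Run:
```python
from h import *
from station import env, fingers, eyes
env.move_to(np.array([.476,.0151,.2]),down(np.radians(92.9)))
env.movel([.476,.0151,.040],.12)
fingers.gripper_close(40); st=env.sense(); print(st["clock"],st["gripper_width"],st["eef_pos"])
z0=st["eef_pos"][2]
env.movel([.476,.0151,.2],.15)
x,y=.45605,.3386
env.move_to(np.array([x,y,.2]),down(np.radians(81.65)))
env.movel([x,y,.07],.12); env.wait(.1); print(env.sense()["eef_pos"])
print(env.movel([x,y,z0-.004],.02,until_force=5)); st=env.sense(); print(z0,st["clock"],st["eef_pos"],st["force"],st["wrist_torque"])
s=eyes.snapshot("scene");cv2.imwrite("pics/s5.png",cv2.resize(cv2.cvtColor(s["frame"][100:220,330:470],cv2.COLOR_RGB2BGR),None,fx=4,fy=4))
```

```text
24.3917 0.6386812929303993 [0.47612539 0.01507436 0.04005969]
[0.45660099 0.33904421 0.07089479]
True
0.040059693378374596 29.5167 [0.45601925 0.3385218  0.04006131] [-0.70252049  0.21388697  6.90591011] [-0.08891163 -0.17919763 -0.08107199]
```

View pics/s5.png

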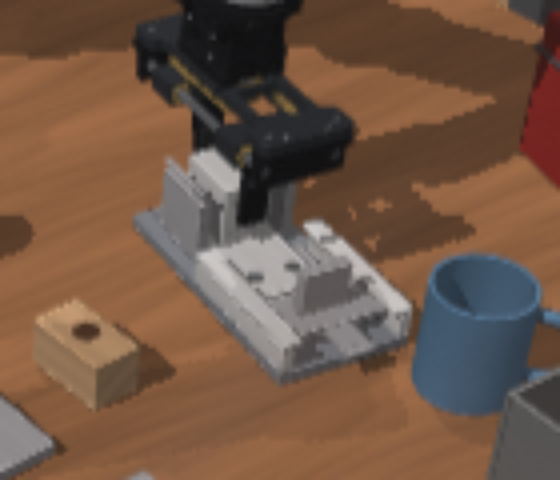

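Run:
```python
from h import *
from station import env, fingers, eyes
fingers.open_jaws(); env.wait(.2)
env.movel([.45605,.3386,.16],.15)
env.move_to(np.array([.505,.329,.28]),down(np.radians(81.65))); env.wait(.15)
s=eyes.snapshot("wrist"); np.savez("pics/w6.npz",**s); P=pts(s)
N=np.array([.45475,.339]); a=np.radians(-8.35); A=np.array([[np.cos(a),np.sin(a)],[-np.sin(a),np.cos(a)]])
L=(P[...,:2]-N)@A.T*1000
m0=(np.abs(L[...,0])<45)&(np.abs(L[...,1])<26)&(P[...,2]>.066)&(P[...,2]<.078)
r=cv2.minAreaRect(L[m0].astype(np.float32)); print("boss in nest",np.round(r[0]+r[1]+(r[2],),1),np.median(P[m0][:,2]))
m=(L[...,0]>34)&(L[...,0]<100)&(np.abs(L[...,1])<26)&(P[...,2]>.014)&(P[...,2]<.025); print("tail z by x",[np.median(P[m&(abs(L[...,0]-x)<4)][:,2]).round(4) for x in(40,60,80,90)])
m=(np.abs(L[...,1])<22)&(L[...,0]>100)&(P[...,2]>.06)&(P[...,2]<.07); print("fin",L[m].mean(0))
fingers.gripper_close(20)
d=A[0]; O=N+.05*d+.0013*d
p=lambda x,z:np.r_[O+x/1000*d,z]
env.move_to(p(112,.16),down(np.radians(81.65)))
env.movel(p(112,.043),.12)
hit=env.movel(p(45,.043),.04,until_force=28); st=env.sense()
print(hit,st["clock"],(st["eef_pos"][:2]-O)@d*1000,st["force"])
env.movel(p(75,.043),.15); env.movel(p(95,.2),.2)
env.move_to(np.array([.505,.329,.28]),down(np.radians(81.65))); env.wait(.15)
s=eyes.snapshot("wrist"); np.savez("pics/w7.npz",**s); P=pts(s);L=(P[...,:2]-N)@A.T*1000
m0=(np.abs(L[...,0])<45)&(np.abs(L[...,1])<26)&(P[...,2]>.066)&(P[...,2]<.078)
r=cv2.minAreaRect(L[m0].astype(np.float32)); print("boss in nest",np.round(r[0]+r[1]+(r[2],),1),np.median(P[m0][:,2]))
m=(np.abs(L[...,1])<22)&(L[...,0]>60)&(L[...,0]<140)&(P[...,2]>.06)&(P[...,2]<.07); print("fin",L[m].mean(0),env.sense()["clock"])
cv2.imwrite("pics/w7.png",cv2.resize(cv2.cvtColor(s["frame"][90:240,200:420],cv2.COLOR_RGB2BGR),None,fx=3,fy=3))
```

```text
boss in nest [-0.1 -0.8 42.2 56.  89.9] 0.07214884903446847
tail z by x [np.float64(0.0202), np.float64(0.0203), np.float64(0.0202), np.float64(0.0201)]
fin [239.94299998   6.22750839]
False 37.5083 46.47940238666027 [ 4.14359345 -1.19876959  0.34690158]
boss in nest [-0.1 -0.1 55.9 41.3  0.2] 0.07212821246999168
fin [80.56685719  0.5262647 ] 39.5667
```

View pics/w7.png

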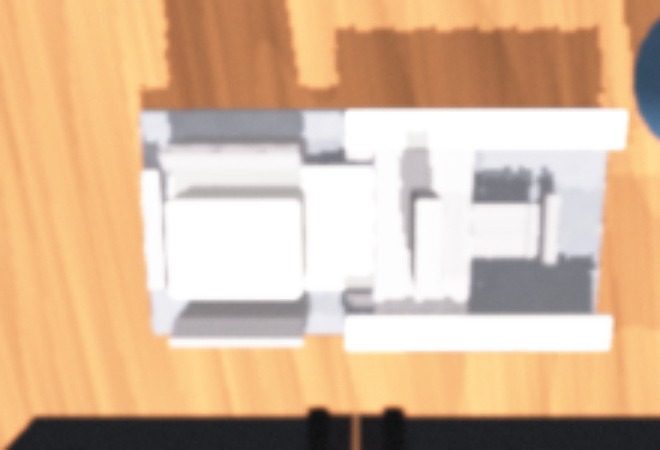

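```bash
python3 -c "
from station import env
env.close_job(); print(env.sense()['clock'])"
```

```text
the job is handed in; nothing more can be done
the job is handed in; nothing more can be done
```

The job is done and handed in at about 40 s of the 72 s allowed; no verdict is reported.

- **Casting out of the mould:** I gripped the boss across y, lifted the casting out and set it flat on the surface plate. I let go there and took the boss again by its end faces.
- **Casting in the nest:** I lowered it until it touched, and the tool stood at the same height as on the plate. The last wrist picture puts the boss within about 0.2 mm of the nest centre. Its top is 60 mm above the nest floor, so it is fully down. The tail points to the keeper. It read level along its length before the keeper went over, and turned by about 0.2°.
- **Keeper:** I pushed it home with shut fingers. The fin now reads x ≈ 30.6 in the jig (home is 31), so the joint is about 0.050, past the click.

**Checks that disagreed:**
- The wrist camera was about 1.4 mm off along the jaw direction when I re-gripped, and I corrected the nest target for it.
- The push ended on its distance, not its force limit. The tool read only about 4 N at the end, so the fin's measured position is what shows the keeper is home.
- One fin reading before the push came out wrong (x ≈ 240, stray background points), so I ignored it.

I did not measure the bystanders again. No contact with them was planned, and I saw none disturbed in the pictures.

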